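Roll a tube into the vee of a drilling fixture and clamp it

ROBOT

A 6-joint arm with a two-finger parallel gripper is mounted at the origin on the work surface. World frame = base frame: x ahead of the robot, y to its left, z up, the work surface at z = 0. Lengths are in m, angles in degrees, forces in N, time in s.
With the tool pointing down it reaches from about 0.35 to 0.775 m from the base axis. Payload 7.3 kg.
Tool frame: the origin (TCP) lies on the mounting face of the last link; the fingertips stand 178 mm ahead of it and the grasp point (between the pads) lies 159 mm ahead of it (manip.pinch_z is the distance from the TCP to the grasp point, in m); z points along the fingers, y is the line along which they close (so a half turn about z gives the same grasp; the last joint's range is limited). The gripper opens to 92 mm and grips with 3 to 60 N. Pads are 19 mm wide; open, the fingers measure 130 mm over their backs; the gripper's body (75 mm by 190 mm) begins 47 mm behind the grasp point.
Start: joints at [-76.49, 19.595, 87.324, -0, 73.075, -8.365], TCP at [0.196, -0.487, 0.405] pointing down, gripper open.
Joint ranges: [-145.02, 145.02], [-44.19, 115.74], [2.07, 154.8], [-57.11, 237.11], [16.16, 152.29], [-177.93, 177.93]. Speed limits (degrees/s): [147.25, 147.25, 180, 180, 180, 180].

INTERFACE

Orientations are given as a 3x3 rotation matrix whose columns are the frame's x, y, z axes.
In Python, from plant import manip gives the robot as it stands.
- The arm moves only by the tool jog_arm, never from a script. Its argument "plan" is a list of rows, each a list of 6 numbers: the shift along the tool's x, y, z in mm, then the turn, a rotation vector about the tool's x, y, z in degrees. In form: [[x, y, z, wx, wy, wz], ...]. A call has 1 to 10 rows; each row shifts and turns the commanded pose from where the row before left it, along the tool's axes as they then stand; what a row does not reach is not made up. A row lasts 1/12 s, in which the tool goes at most 41.7 mm and 7.16 degrees, less where a joint would pass 70% of its speed; a pose out of reach is approached as far as the arm can. A call is refused whole if a number of a shift passes 41.7 or a number of a turn 7.16, either way. A call with a gripper value outside its range is refused whole. "gripper" is the closure, from -1 (fully open) to 1 (shut), set as the call begins (left out, the last holds). The fingers move at their own pace and stop on an object; "grip_force" is the grip in N (left out, the last holds). Time passes only in rows, so rows that do not move let the fingers close. It gives the time, the measured TCP pose, the force, the opening and the grip force at its end, in the units of the state.
- manip.read_state(): the state, without advancing time (a new reading comes with each control period).
- manip.snapshot(name): name is "scene" or "top" or "wrist"; returns a dict with "color" (400x640x3 uint8, red, green, blue), "camera_matrix" (3x3 intrinsics, pixels), "k1" (the pictures are not rectified: a ray, as slopes to the right and down, at radius r is drawn at 1 + k1 r^2 times it, then the intrinsics apply), "view" (4x4, takes a point from world to camera coordinates). Camera axes: x right, y down, z forward; pixel columns grow to the right and rows downward; lengths in m; the calibration is good to about 2 mm. A picture is of the moment at which its call begins. There is no depth.
- manip.hand_in(): hands the job in; it is judged then, once.
Trained networks look in a picture, given as the dict that the camera call returned (one of the last four; its "shot" number tells which), for a name from the list of things; names that differ only in an ending like _2 or _b are one class to them, and where a whole thing is asked for, a point or a joint stands for the part that bears it (a point fixed in the world has none). Each returns a list of dicts, best first, with "p" (0 to 1); they miss things now and then, are a little off and sometimes report something else, mostly with a low value. They report only what shows in the picture. A call takes as long as a camera call. They do not tell look-alikes from the thing itself.
- manip.masks_of(picture, label): "pixels" (400x640 bool, what is visible of it) and "rect" ([left, top, width, height] in pixels, round what is visible of it).
The state is a dict: "t": time; "joint_positions": joint angles; "qvel": joint speeds; "tau": joint torques, N m; "ee_pos": TCP position; "ee_rot": TCP orientation; "wrist_force": force on the tool from outside, world axes, zero at the start; "ft_torque": the same for the moment, N m; "gripper_width": finger opening in m; "finger_force": force on a finger pad.
Only numpy, scipy, OpenCV 4.12 (cv2) and the standard library are available. Lean on these libraries where they do the work, as an engineer would, in place of code of your own. Each camera call takes 0.05 s, during which the arm holds its last target. There are 200 camera calls.

TASK

Push the aluminium tube along the fixture's wooden deck, without lifting it, so that it rolls over the edge into the vee; take your fingers off and let it settle and centre itself. Then swing the upright hold-down arm over and press its crossbar down until the sprung toe nips the tube firmly but gently (about 10 N on the tube), and let go, leaving the tube seated in the vee and clamped. Be gentle with the tube and leave the other things where they are.

Things in the scene. Friction and masses are not known exactly. Their poses are not given: they have to be found in the camera images.
- tube_center (a point): centre (mid-length, on the axis) of the loose aluminium tube: outside diameter 40 mm, length 160 mm, about 0.2 kg. Its y axis is the tube's axis; its z points up at the start. It starts lying across the wooden deck, turned up to 0.16 rad from the vee's direction, centre 68 mm above the bench. The short upright offcut is not it.
- tube: the same tube; origin and axes as point tube_center.
- fixture: drilling fixture, fixed to the bench; plywood base plate 220 x 380 x 18 mm. Origin on the bench below the vee's bottom line, at mid-length; x points across the vee from deck to hinge, y along the vee, z up. The side margins of the plate (|y| over 100 mm) carry bystanders up to 75 mm above the bench.
- deck_edge (a point): middle of the deck's edge, where the vee begins: fixture x -22, z 48 mm. The flat wooden deck, 200 mm wide (y), runs from x -130 to here, its top at z 48 mm; a lip 6 mm high and 6 mm thick stands along its robot-side edge. A tube whose axis is pushed a few mm past this edge tips into the vee by itself.
- vee_seat (a point): where the middle of the tube's axis must come to rest: fixture x 0, y 0, z 54.3 mm; axes as the fixture's. The 90 degree aluminium vee is 200 mm long; the near flank falls from the deck's edge to the bottom line at z 26 mm, the far flank rises to x 34, z 60 mm.
- hinge_axis (a point): pivot of the hold-down arm: fixture x 60, y 0, z 100 mm; the pivot runs along y. Axes as the fixture's. Two cheeks 28 mm wide in x stand either side of it (|y| 13 to 23 mm), up to z 112 mm.
- holddown (a joint): angle of the hold-down arm, rad: 0 upright, grows as it swings over the vee towards the deck, 1.57 level, stop 1.85; starts at 0.03 to 0.25. The stiff hinge (0.7 Nm; some 5 N at the crossbar, 3.5 N near level) keeps the arm where it is left. The arm is a steel bar 12 x 16 mm (16 along y).
- crossbar (a point): middle of the crossbar handle, 150 mm from the pivot: round black bar, 14 mm diameter, 120 mm long along its y; the arm joins its middle, so hook, push or pinch it 25 to 55 mm to either side. It starts about 250 mm above the bench, over the hinge; clamped it is about 100 mm up, over the deck, 90 mm from the vee's bottom line.
- toe: sprung toe square to the arm, 60 mm from the pivot, with a rubber pad of 26 mm diameter screwed into it; sprung 3 N per mm, up to 12 mm. Origin on the arm's centreline, moving with the spring. The pad's face is 25.7 mm from it, but screwed up to 9 mm farther out or in (not reported): first touch of a seated tube comes at 1.41 to 1.72 rad. Feel for it.
- pinch (a point): the toe's place on the arm, 60 mm from the pivot. Wanted: 6 to 18 N of toe on tube. At the crossbar this is a downward push of 7 to 9.5 N in all, read while it still moves slowly (aim for 8; standing still reads less), or 7 to 13 mm of crossbar travel after first touch. On letting go the stiff hinge keeps most of what was pressed.
- offcut: short tube offcut, 30 mm diameter, 55 mm high, standing on the base plate's -y margin; origin at its underside (bystander: leave it)
- sanding_block: cork sanding block 70 x 40 x 28 mm on the base plate's +y margin; origin at its underside (bystander: leave it)
- oak_offcut: brown wooden offcut 60 x 38 x 22 mm on the base plate's -y margin; origin at its underside (bystander: leave it)
- glue: white glue bottle, 56 mm diameter, 150 mm high, left of the fixture; origin at its underside (bystander: leave it)
- spray_can: spray can, 66 mm diameter, 190 mm high, right of the fixture; origin at its underside (bystander: leave it)
- pencil_mug: blue mug, 76 mm diameter, 90 mm high, far left; origin at its underside (bystander: leave it)
- driver: screwdriver lying near the robot on the right (bystander: leave it)
Not all that is in view belongs to the job. Leave any blue look-alike of the tube alone.

How it is judged (in metres and radians):
On the way, in this order (a step that is already met when the one before it is completed fails the run):
1. the tube rolls on the deck: it has turned by more than 0.5 rad about its axis before it drops into the vee (angle between tube_center's own z axis and vertical above 0.5 rad and z of tube_center in the frame of vee_seat above 0.0115 m and x of tube_center in the frame of vee_seat below -0.018 m), for 0.04 s.
2. the tube lies settled in the vee, untouched by the fingers, with the hold-down arm still up (joint below 0.9 rad) (x of tube_center in the frame of vee_seat between -0.0025 and 0.0025 m and z of tube_center in the frame of vee_seat between -0.003 and 0.0025 m and y of tube_center in the frame of vee_seat between -0.035 and 0.035 m and angle between the y axis of tube_center and the y axis of vee_seat, either way round below 0.03 rad and contact force between the fingers and tube below 0.1 N and value of joint holddown below 0.9 rad and linear speed of tube below 0.02 m/s), for 0.3 s.
3. the hold-down's toe bears on the seated tube with more than 6 N (x of tube_center in the frame of vee_seat between -0.0025 and 0.0025 m and z of tube_center in the frame of vee_seat between -0.003 and 0.0025 m and y of tube_center in the frame of vee_seat between -0.035 and 0.035 m and angle between the y axis of tube_center and the y axis of vee_seat, either way round below 0.03 rad and contact force between toe and tube above 6 N), for 0.2 s.
At the end, for the whole second after the job is handed in: The tube lies in the vee at rest: its axis within 2.5 mm sideways and +2.5/-3 mm in height of the vee's seat, parallel to it within 0.03 rad, its middle within 35 mm of the vee's middle along it; the toe of the hold-down bears on it with more than 6 N; the arm is still (all of step 3 and velocity of joint holddown between -0.05 and 0.05 rad/s and linear speed of tube below 0.02 m/s); the robot touches nothing.
It fails at once if the tube is lifted more than 12 mm above its rolling height on the deck (height (world z) of tube_center above 0.08 m).
It fails at once if the tube falls off the fixture (height (world z) of tube_center below 0.045 m).
It fails at once if the toe presses the tube with more than 18 N (contact force between toe and tube above 18 N).
It fails at once if the gripper or arm presses the tube with more than 20 N (contact force between any of the fingers, the arm and tube above 20 N).
It fails at once if another thing is moved by more than 20 mm (distance of any of offcut, sanding_block, oak_offcut, glue, spray_can, pencil_mug, driver from where it was at the start of the episode above 0.02 m).
It also fails if it takes over 53 s, if anything falls off the work surface, if the arm or the gripper's body presses on something with over 40 N, if the wrist force passes 120 N, or if a joint passes its speed limit or range.

## Working session

There is one attempt and no reset: what is moved stays moved. The work goes in short steps, Python scripts to look and compute and a tool call to move; the robot and the scene stay as the last step left them, time stands still between calls to the robot, and variables do not carry over. Pictures are saved under pics/ and viewed, at most 10 in all, crops included, and the job is handed in when it is done.

Besides the shell and the picture viewer there is one more tool, called after "Request:" in YAML: its name, and indented under it one key for each argument. jog_arm: Moves the arm, as the interface text tells. Its arguments: {"type":"object","properties":{"plan":{"type":"array","items":{"type":"array","items":{"type":"number"}}},"gripper":{"type":"number"},"grip_force":{"type":"number"}},"required":["plan"]}

```bash
ls; mkdir -p pics; python3 - <<'E'
from plant import manip
import cv2,numpy as np
for n in ("scene","top"):
    p=manip.snapshot(n); cv2.imwrite(f"pics/{n}0.png",p["color"][:,:,::-1])
    print(n,p["camera_matrix"].tolist(),p["k1"],np.round(p["view"],3).tolist())
    for l in ["tube","fixture","crossbar","holddown","toe","offcut","oak_offcut","sanding_block","glue","spray_can"]:
        for d in manip.masks_of(p,l)[:2]:
            ys,xs=np.nonzero(d["pixels"]); print(l,round(d["p"],2),d["rect"],xs.mean().round(1),ys.mean().round(1))
s=manip.read_state();print(s)
E
```

```text
pics
scene [[379.5864459454337, 0.0, 317.2503263245857], [0.0, 379.5864459454337, 199.97872768240694], [0.0, 0.0, 1.0]] 0.023191819271865605 [[-0.652, 0.758, -0.011, 0.302], [0.501, 0.421, -0.756, -0.117], [-0.569, -0.499, -0.654, 1.507], [0.0, 0.0, 0.0, 1.0]]
tube 0.88 [407.7, 224.4, 54.5, 23.9] 435.9 237.0
tube 0.69 [315.9, 239.9, 53.3, 49.1] 342.6 264.5
fixture 0.66 [260.5, 217.6, 140.9, 136.4] 327.2 288.8
crossbar 0.73 [288.0, 219.0, 30.7, 57.5] 303.6 249.2
holddown 0.6 [289.9, 218.7, 29.7, 63.1] 303.7 249.3
offcut 0.48 [269.3, 244.4, 14.6, 19.2] 275.1 253.6
oak_offcut 0.54 [295.7, 236.6, 1.3, 8.9] 296.4 241.2
sanding_block 0.57 [339.9, 309.1, 28.2, 25.1] 353.3 320.9
sanding_block 0.44 [297.7, 252.3, 19.6, 12.3] 308.0 257.9
glue 0.58 [439.6, 258.0, 28.9, 43.9] 454.7 283.0
spray_can 0.69 [183.5, 146.8, 33.6, 52.8] 198.0 171.2
spray_can 0.32 [270.1, 243.2, 11.5, 20.8] 274.8 252.8
top [[450.3025296871319, 0.0, 326.5198114067533], [0.0, 450.3025296871319, 198.8621726778274], [0.0, 0.0, 1.0]] 0.02205745178494336 [[0.011, -1.0, 0.003, 0.011], [-0.997, -0.011, -0.074, 0.455], [0.074, -0
[... 775 characters left out ...]
      7.30747679e+01, -8.36595670e+00]), 'qvel': array([ 0.05071186, -0.02081688, -0.04983416, -0.00435855,  0.13711107,
       -0.08921042]), 'tau': array([-2.54345206e-03, -4.31146252e+01, -2.44476789e+01,  7.18029309e-02,
        4.83406777e-02,  6.10196309e-06]), 'ee_pos': array([ 0.19562803, -0.4871991 ,  0.40475224]), 'ee_rot': array([[ 9.27997054e-01,  3.72587529e-01,  4.21825686e-05],
       [ 3.72587531e-01, -9.27997046e-01, -1.20071154e-04],
       [-5.59171543e-06,  1.27142376e-04, -9.99999992e-01]]), 'wrist_force': array([-0.07120158,  0.81098281, -0.0696175 ]), 'ft_torque': array([-0.00836534, -0.02571352, -0.0237069 ]), 'finger_force': 0.0, 'gripper_width': 0.09158019639742691}
```

```bash
python3 - <<'E'
import cv2,numpy as np
a=cv2.imread("pics/top0.png")[90:280,150:390];b=cv2.imread("pics/scene0.png")[190:370,240:490]
cv2.imwrite("pics/c1.png",np.vstack([cv2.resize(a,(480,380)).copy()[:, :],]) if 0 else cv2.resize(a,(758,600),interpolation=cv2.INTER_CUBIC))
cv2.imwrite("pics/c2.png",cv2.resize(b,(800,576),interpolation=cv2.INTER_CUBIC))
E
```

```text
(no output)
```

View pics/c1.png

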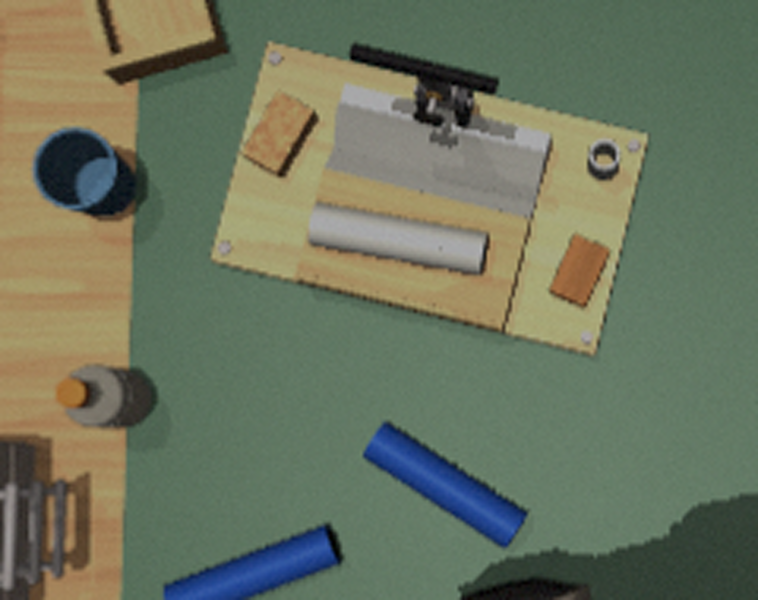

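View pics/c2.png

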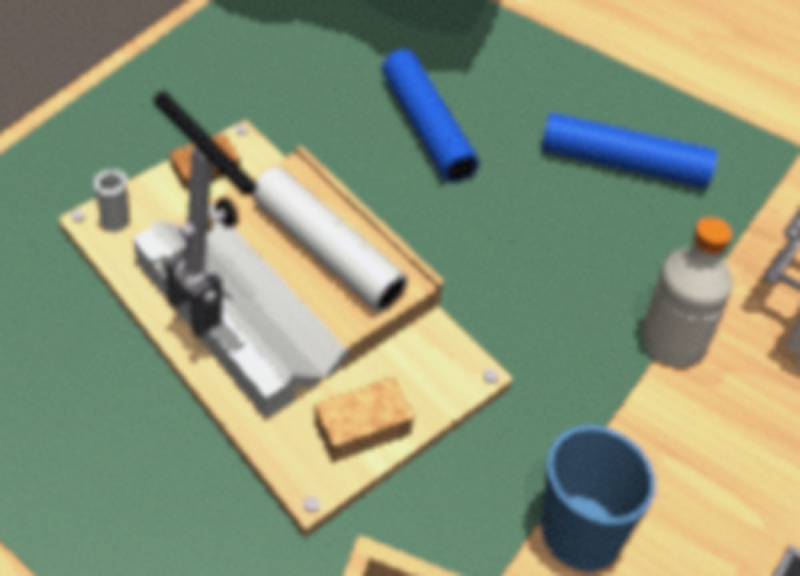

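Tube: the aluminium one on the deck (top 276,165; scene 343,264). The two blue tubes on the mat (scene 436,237 and its neighbour; top 290,242) are look-alikes; only the light-grey one lies on the fixture's wooden deck.

```bash
cat > h.py <<'E'
import numpy as np,cv2
from scipy.optimize import least_squares
from plant import manip
def proj(p,P):
    P=np.atleast_2d(P); c=P@p["view"][:3,:3].T+p["view"][:3,3]; s=c[:,:2]/c[:,2:]
    s=s*(1+p["k1"]*(s**2).sum(1,keepdims=True)); K=p["camera_matrix"]
    return s*[K[0,0],K[1,1]]+K[:2,2]
def fx(q,P):  # fixture -> world
    P=np.atleast_2d(P);c,s=np.cos(q[2]),np.sin(q[2])
    return P@np.array([[c,-s,0],[s,c,0],[0,0,1]]).T+[q[0],q[1],0]
E
python3 - <<'E'
from h import *
t=manip.snapshot("top");s=manip.snapshot("scene")
T=np.array([(268,42),(648,134),(594,354),(212,262)])/3.158+[150,90]-.3
S=np.array([(306,533),(60,218),(245,122),(512,380)])/3.2+[240,190]-.3
# corners order: (+x,+y),(+x,-y),(-x,-y),(-x,+y)
def run(x0,use):
    def f(q):
        C=np.array([(q[3]+220,190,18),(q[3]+220,-190,18),(q[3],-190,18),(q[3],190,18)])/1e3
        return C
    def r(q):
        C=np.array([(.11,.19,.018),(.11,-.19,.018),(-.11,-.19,.018),(-.11,.19,.018)])
        W=fx(q,C);o=[]
        if 't' in use:o.append(proj(t,W)-T)
        if 's' in use:o.append(proj(s,W)-S)
        return np.concatenate(o).ravel()
    return least_squares(r,x0)
for u in ("t","s","ts"):
    q=run([.55,.07,-.2],u);print(u,q.x,np.abs(q.fun).max())
q=q.x
# deck corners in top crop -> fixture x offset: vee edges
V=np.array([(345,85),(550,135),(530,214),(330,172)])/3.158+[150,90]-.3
def back(p,uv,z):
    return np.array([least_squares(lambda a:(proj(p,[a[0],a[1],z])-w).ravel(),[.5,.05]).x for w in uv])
for v,z in zip(V,(.060,.060,.048,.048)):
    w=back(t,[v],z)[0]-q[:2];c,sn=np.cos(q[2]),np.sin(q[2]);print("vee in plate",w@[c,sn],w@[-sn,c])
# tube
m={}
for n,p,c in(("t",t,(276,165)),("s",s,(343,264))):
    for d in manip.masks_of(p,"tube"):
        ys,xs=np.nonzero(d["pixels"])
        if abs(xs.mean()-c[0])+abs(ys.mean()-c[1])<12:
            m[n]=cv2.minAreaRect(np.c_[xs,ys].astype(np.float32));print(n,m[n],xs.mean(),ys.mean());m[n]=(xs.mean(),ys.mean());break
r=least_squares(lambda a:np.r_[(proj(t,a)-m["t"]).ravel(),(proj(s,a)-m["s"]).ravel()],[.5,.05,.068]);print("tube",r.x,r.fun)
# ends in top crop (axis silhouette) at z .068
E_=np.array([(312,225),(485,254)])/3.158+[150,90]-.3
e=back(t,E_,.068);print(e,e.mean(0),np.linalg.norm(e[1]-e[0]),"axis yaw",np.arctan2(-(e[1]-e[0])[0]*-1,-(e[1]-e[0])[1]))
E
```

```text
t [ 0.59506219  0.1401693  -0.22667479] 0.9001116201477259
s [ 0.60158241  0.14578498 -0.23215885] 0.8119000865546013
ts [ 0.59813852  0.14285154 -0.23026496] 2.0280178390389096
vee in plate 0.07476474906694289 0.09464055812164546
vee in plate 0.07482928893298833 -0.10242476269953225
vee in plate 0.00013339283916581802 -0.10150790918018134
vee in plate -0.006268066603899325 0.09014602833768089
s ((342.6364440917969, 264.34173583984375), (58.03327560424805, 15.200434684753418), 40.76360321044922) 342.7113022113022 264.4889434889435Traceback (most recent call last):
  File "<stdin>", line 33, in <module>
    return func(*args, **kwargs)
    vector_fun = VectorFunction(
        fun_wrapped,
    ...<6 lines>...
        workers=workers
    )
    self._update_fun()
    ~~~~~~~~~~~~~~~~^^
    self.f = self.fun_wrapped(xp_copy(self.x))
             ~~~~~~~~~~~~~~~~^^^^^^^^^^^^^^^^^
    return np.atleast_1d(self.fun(x))
                         ~~~~~~~~^^^
    return self.f(x, *self.args, **self.kwargs)
           ~~~~~~^^^^^^^^^^^^^^^^^^^^^^^^^^^^^^
  File "<stdin>", line 33, in <lambda>
KeyError: 't'
```

The crops confirm it: aluminium tube on the deck, vee and black upright hold-down behind. Plate centre ≈ (0.598, 0.143), yaw ≈ -0.23 rad, so the fixture origin is ≈ (0.617, 0.138). Moving above the deck.

Request:
jog_arm:
  plan:
    - [26,-24,0,0,0,0]
    - [26,-24,0,0,0,0]
    - [26,-24,0,0,0,0]
    - [26,-24,0,0,0,0]
    - [26,-24,0,0,0,0]
    - [26,-24,0,0,0,0]
    - [26,-24,0,0,0,0]
    - [26,-24,0,0,0,0]
    - [26,-24,0,0,0,0]
    - [26,-24,0,0,0,0]

```text
t: 2.13
ee_pos: [0.3478, -0.1659, 0.405]
ee_rot: [[0.928, 0.372, 0.001], [0.372, -0.928, -0.001], [0.0, 0.001, -1.0]]
wrist_force: [0.2, -0.2, 0.0]
gripper_width: 0.0916
finger_force: 0.0
```

Request:
jog_arm:
  plan:
    - [26,-24,0,0,0,0]
    - [26,-24,0,0,0,0]
    - [26,-24,0,0,0,0]
    - [26,-24,0,0,0,0]
    - [26,-24,0,0,0,0]
    - [26,-24,0,0,0,0]
    - [26,-24,0,0,0,0]
    - [26,-24,0,0,0,0]
    - [26,-24,0,0,0,0]
    - [26,-24,0,0,0,0]

```text
t: 2.97
ee_pos: [0.4997, 0.1539, 0.4048]
ee_rot: [[0.928, 0.373, 0.0], [0.373, -0.928, -0.0], [0.0, 0.0, -1.0]]
wrist_force: [1.2, -0.5, -0.3]
gripper_width: 0.0918
finger_force: 0.0
```

Request:
jog_arm:
  plan:
    - [0,0,0,0,0,7]
    - [0,0,0,0,0,7]
    - [0,0,0,0,0,7]
    - [0,0,0,0,0,7]
    - [0,0,0,0,0,7]
    - [0,0,0,0,0,0]

```text
t: 3.47
ee_pos: [0.4993, 0.152, 0.4047]
ee_rot: [[0.973, -0.231, -0.0], [-0.231, -0.973, -0.0], [-0.0, 0.0, -1.0]]
wrist_force: [0.2, -0.7, -0.3]
gripper_width: 0.0916
finger_force: 0.0
```

```bash
python3 - <<'E'
from h import *
w=manip.snapshot("wrist");cv2.imwrite("pics/w1.png",w["color"][:,:,::-1])
s=manip.read_state();print(s["t"],s["ee_pos"],s["ee_rot"].round(4).tolist(),s["joint_positions"].round(1),s["wrist_force"])
print("cam",(-w["view"][:3,:3].T@w["view"][:3,3]).round(3),w["view"].round(3).tolist())
for l in ["tube","crossbar","holddown","toe","offcut","oak_offcut","sanding_block"]:
    for d in manip.masks_of(w,l)[:2]: print(l,round(d["p"],2),d["rect"])
E
```

```text
3.5167 [0.4993392  0.15201875 0.40465802] [[0.9744, -0.2248, -0.0], [-0.2248, -0.9744, -0.0001], [-0.0, 0.0001, -1.0]] [  8.5  19.3  87.8  -0.   72.9 111.5] [-0.03289542  0.03146741 -0.29598602]
cam [0.569 0.137 0.385] [[-0.231, -0.973, 0.0, 0.265], [-0.938, 0.223, 0.266, 0.4], [-0.259, 0.061, -0.964, 0.51], [0.0, 0.0, 0.0, 1.0]]
tube 0.94 [218.2, 121.0, 154.8, 42.8]
tube 0.66 [312.6, 277.9, 111.8, 26.6]
crossbar 0.94 [284.2, 0.0, 38.1, 20.6]
holddown 0.68 [283.3, 0.0, 37.8, 23.8]
toe 0.67 [281.1, 0.0, 42.3, 26.5]
offcut 0.9 [429.5, 0.6, 48.4, 45.4]
offcut 0.41 [284.7, 0.3, 36.2, 21.1]
oak_offcut 0.65 [414.3, 95.3, 48.4, 54.7]
sanding_block 0.89 [156.1, 36.6, 45.2, 72.0]
sanding_block 0.22 [220.4, 119.0, 153.0, 45.0]
```

View pics/w1.png

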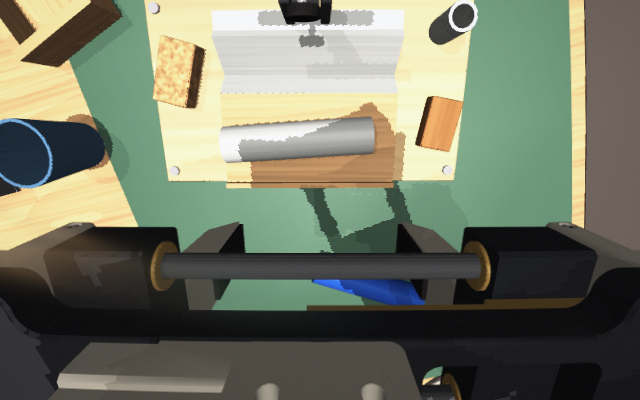

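The wrist view shows the tube (218–375, 121–163), deck edge at row ~93, near deck edge with lip at row ~187, and plate near corners at (168,181) and (456,181).

```bash
cat >> h.py <<'E'
def back(p,uv,z):
    return np.array([least_squares(lambda a:(proj(p,[a[0],a[1],z])-w).ravel(),[.55,.1]).x for w in uv])
def tofx(q,W):
    W=np.atleast_2d(W)[:,:2]-q[:2];c,s=np.cos(q[2]),np.sin(q[2]);return W@np.array([[c,-s],[s,c]])
E
python3 - <<'E'
from h import *
w=manip.snapshot("wrist")
F=np.array([(-22,100,48),(-22,-100,48),(-130,100,54),(-130,-100,54),(-130,190,18),(-130,-190,18)])/1e3
U=np.array([(217,93),(396,93),(226,187),(397,187),(168,181),(456,181)])
r=least_squares(lambda q:(proj(w,fx(q,F))-U).ravel(),[.617,.138,-.23]);q=r.x
print(q,r.fun.reshape(-1,2).round(1).tolist())
for d in manip.masks_of(w,"tube")[:1]:
    m=d["pixels"];ys,xs=np.nonzero(m);print(xs.mean(),ys.mean())
    # silhouette of a cylinder on the deck: fit x,y,yaw by outline hull
    M=cv2.moments(cv2.convexHull(np.c_[xs,ys].astype(np.int32)))
    def sil(a,z=.068):
        th=np.linspace(0,2*np.pi,40);pts=[]
        for y in(-.08,.08): pts.append(np.c_[.02*np.cos(th),np.full(40,y),.02*np.sin(th)])
        P=fx([a[0],a[1],a[2]],np.vstack(pts))+[0,0,z];return cv2.convexHull(proj(w,P).astype(np.float32))[:,0]
    def rs(a):
        h=cv2.moments(sil(a));f=lambda M:np.array([M["m10"]/M["m00"],M["m01"]/M["m00"],60*.5*np.arctan2(2*M["mu11"],M["mu20"]-M["mu02"])])
        return f(h)-f(M)
    t=least_squares(rs,[.54,.15,-.2],diff_step=1e-3);print("tube",t.x,t.fun,"in fixture",tofx(q,t.x[:2]),"rel yaw",t.x[2]-q[2])
c=manip.read_state();print("tcp in fixture",tofx(q,c["ee_pos"]))
E
```

```text
[ 0.61691245  0.13949648 -0.22185368] [[2.7, 0.4], [1.7, -0.9], [0.6, 0.8], [-3.7, -0.2], [0.0, 0.5], [-1.9, -1.2]]
376.80330578512394 290.3570247933884
tube [ 0.34232029  0.11648429 -0.38733685] [-3.02904351e-06  3.15505832e-06  6.29220045e-07] in fixture [[-0.26279869 -0.08286897]] rel yaw -0.16548316670267008
tcp in fixture [[-0.1174314  -0.01369818]]
```

```bash
python3 - <<'E'
from h import *
q=[.6169,.1395,-.2219]
w=manip.snapshot("wrist")
for d in manip.masks_of(w,"tube"):
    ys,xs=np.nonzero(d["pixels"])
    if abs(xs.mean()-297)>15 or abs(ys.mean()-142)>12: continue
    M=cv2.moments(cv2.convexHull(np.c_[xs,ys].astype(np.int32)))
    def sil(a,z=.068):
        th=np.linspace(0,2*np.pi,40)
        P=fx(a,np.vstack([np.c_[.02*np.cos(th),np.full(40,y),.02*np.sin(th)] for y in(-.08,.08)]))+[0,0,z]
        return cv2.convexHull(proj(w,P).astype(np.float32))[:,0]
    f=lambda M:np.array([M["m10"]/M["m00"],M["m01"]/M["m00"],60*.5*np.arctan2(2*M["mu11"],M["mu20"]-M["mu02"])])
    t=least_squares(lambda a:f(cv2.moments(sil(a)))-f(M),[.54,.15,-.2],diff_step=1e-3)
    print(d["p"],"tube",t.x,abs(t.fun).max(),"fx",tofx(q,t.x[:2]),"rel yaw",t.x[2]-q[2],"areas",M["m00"],cv2.contourArea(sil(t.x)));break
E
```

```text
0.57 tube [ 0.549154    0.16716475 -0.17072422] 2.145937685327226e-06 fx [[-0.0721735   0.01207667]] rel yaw 0.05117577953393168 areas 5681.5 5672.463133288198
```

Tube in fixture frame: x -72, y +12 mm, yaw +0.05 rad; silhouette size agrees with z = 68 mm. Going down behind it, open fingers parallel to its axis.

Request:
jog_arm:
  plan:
    - [2,-12,10,0,0,-1.5]
    - [2,-12,10,0,0,-1.5]
    - [0,0,35,0,0,0]
    - [0,0,35,0,0,0]
    - [0,0,35,0,0,0]
    - [0,0,25,0,0,0]
    - [0,0,13,0,0,0]
    - [0,0,5,0,0,0]
    - [0,0,0,0,0,0]
  gripper: -1

```text
t: 4.82
ee_pos: [0.508, 0.1752, 0.2346]
ee_rot: [[0.985, -0.174, -0.004], [-0.174, -0.985, -0.001], [-0.003, 0.001, -1.0]]
wrist_force: [-0.2, 0.0, 0.6]
gripper_width: 0.0918
finger_force: 0.0
```

Request:
jog_arm:
  plan:
    - [4,0,0,0,0,0]
    - [4,0,0,0,0,0]
    - [3,0,0,0,0,0]
    - [3,0,0,0,0,0]
    - [3,0,0,0,0,0]
    - [3,0,0,0,0,0]
    - [3,0,0,0,0,0]

```text
t: 5.4
ee_pos: [0.5314, 0.1704, 0.2369]
ee_rot: [[0.984, -0.176, 0.0], [-0.176, -0.984, -0.0], [0.0, -0.0, -1.0]]
wrist_force: [-0.5, 0.2, 0.1]
gripper_width: 0.0915
finger_force: 0.1
```

```bash
python3 - <<'E'
from h import *
q=[.6169,.1395,-.2219]
w=manip.snapshot("wrist");cv2.imwrite("pics/w2.png",w["color"][:,:,::-1])
c=manip.read_state();print(c["t"],c["ee_pos"],"tcp fx",tofx(q,c["ee_pos"]),c["wrist_force"])
E
```

```text
5.45 [0.53185496 0.17029154 0.23691598] tcp fx [[-0.08973653  0.01131956]] [-0.17250706  0.18407241  0.65520895]
```

View pics/w2.png

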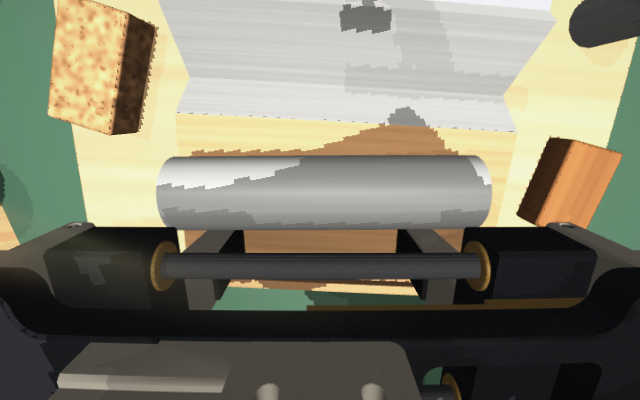

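The tube lies against both fingers, parallel to the gripper (157–492, rows 155–229), with the deck edge ahead (rows 112–130). Rolling on.

Request:
jog_arm:
  plan:
    - [4,0,0,0,0,0.3]
    - [4,0,0,0,0,0.3]
    - [4,0,0,0,0,0.3]
    - [4,0,0,0,0,0.3]
    - [4,0,0,0,0,0.3]
    - [4,0,0,0,0,0.3]
    - [4,0,0,0,0,0.3]
    - [4,0,0,0,0,0.3]
    - [4,0,0,0,0,0.3]
    - [4,0,0,0,0,0]

```text
t: 6.28
ee_pos: [0.5706, 0.1625, 0.2367]
ee_rot: [[0.975, -0.222, 0.0], [-0.222, -0.975, -0.0], [0.0, 0.0, -1.0]]
wrist_force: [-0.3, -0.1, 0.6]
gripper_width: 0.0917
finger_force: 0.0
```

```bash
python3 - <<'E'
from h import *
q=[.6169,.1395,-.2219]
w=manip.snapshot("wrist");cv2.imwrite("pics/w3.png",w["color"][:,:,::-1])
c=manip.read_state();print(c["t"],c["ee_pos"],"tcp fx",tofx(q,c["ee_pos"]),c["wrist_force"])
E
```

```text
6.3333 [0.57127571 0.16225484 0.23677272] tcp fx [[-0.0495136   0.01215576]] [ 0.59860438 -0.39847714  1.51932967]
```

View pics/w3.png

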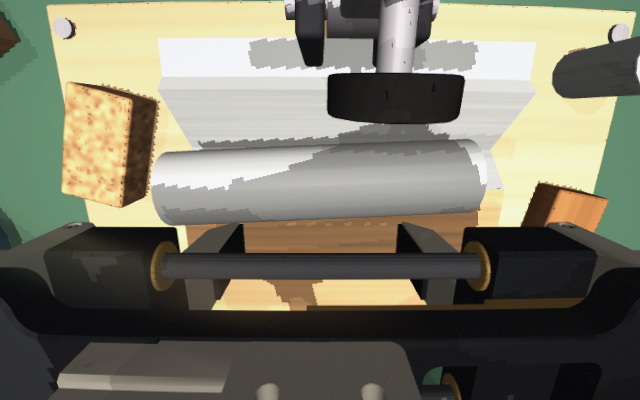

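The tube (152–486) is at the edge with its right end ahead, beginning to tip; the toe pad hangs above the far flank. A few more mm.

Request:
jog_arm:
  plan:
    - [3,0,0,0,0,0]
    - [3,0,0,0,0,0]
    - [2,0,0,0,0,0]
    - [0,0,0,0,0,0]
    - [0,0,0,0,0,0]

```text
t: 6.75
ee_pos: [0.5781, 0.1607, 0.2366]
ee_rot: [[0.975, -0.222, -0.0], [-0.222, -0.975, -0.0], [-0.0, 0.0, -1.0]]
wrist_force: [0.2, 0.4, -0.5]
gripper_width: 0.0916
finger_force: 0.0
```

```bash
python3 - <<'E'
from h import *
q=[.6169,.1395,-.2219]
w=manip.snapshot("wrist");cv2.imwrite("pics/w4.png",w["color"][:,:,::-1])
c=manip.read_state();print(c["t"],c["ee_pos"],"tcp fx",tofx(q,c["ee_pos"]),c["wrist_force"])
E
```

```text
6.8 [0.57795464 0.16080803 0.2366496 ] tcp fx [[-0.04268     0.01221435]] [-0.20471336 -0.51404229 -0.66183561]
```

View pics/w4.png

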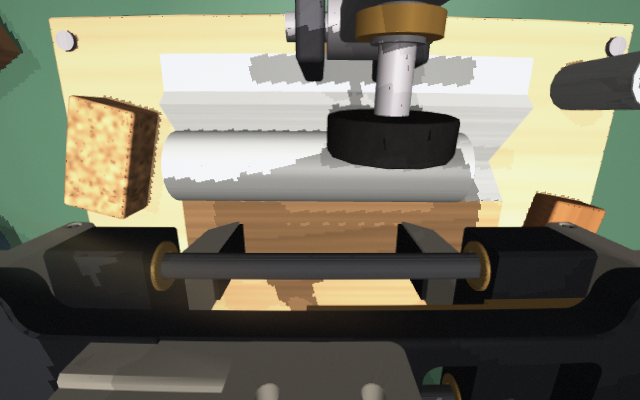

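The tube has dropped into the vee, parallel to it and clear of the fingers. Backing off, then rising.

Request:
jog_arm:
  plan:
    - [-20,0,0,0,0,0]
    - [-30,0,0,0,0,0]
    - [0,0,-35,0,0,0]
    - [0,0,-40,0,0,0]
    - [0,0,-40,0,0,0]
    - [0,0,-40,0,0,0]
    - [0,0,-40,0,0,0]
    - [0,0,-40,0,0,0]
    - [0,0,0,0,0,0]
  gripper: 1

```text
t: 7.55
ee_pos: [0.5292, 0.1721, 0.4806]
ee_rot: [[0.975, -0.222, 0.015], [-0.222, -0.975, 0.003], [0.014, -0.006, -1.0]]
wrist_force: [0.4, -0.3, 0.7]
gripper_width: 0.0365
finger_force: 0.0
```

```bash
python3 - <<'E'
from h import *
q=[.6169,.1395,-.2219]
ps={n:manip.snapshot(n) for n in("wrist","top","scene")}
c=manip.read_state();print(c["t"],c["ee_pos"],"tcp fx",tofx(q,c["ee_pos"]),c["joint_positions"].round(0))
cv2.imwrite("pics/w5.png",np.hstack([cv2.resize(ps["wrist"]["color"],(440,275)),cv2.resize(ps["scene"]["color"][190:340,230:420],(348,275))])[:,:,::-1])
for n in ps:
    for l in("crossbar","tube"):
        for d in manip.masks_of(ps[n],l)[:3]:
            ys,xs=np.nonzero(d["pixels"]);print(n,l,round(d["p"],2),d["rect"],xs.mean().round(1),ys.mean().round(1))
    # predicted crossbar middle/ends for some angles
    for th in(.05,.15,.25):
        P=np.array([(60-150*np.sin(th),y,100+150*np.cos(th)) for y in(-60,0,60)])/1e3
        print("  th",th,proj(ps[n],fx(q,P)).round(0).tolist())
    print("  seat ends",proj(ps[n],fx(q,np.array([(0,-.08,.0543),(0,.08,.0543)]))).round(0).tolist())
E
```

```text
7.7 [0.52891603 0.17191785 0.47159552] tcp fx [[-0.09296133  0.01225918]] [ 10.  21.  75.  -0.  84. 113.]
wrist crossbar 0.91 [250.4, 7.6, 190.2, 69.3] 342.7 25.8
wrist tube 0.93 [260.3, 89.7, 120.8, 30.1] 320.8 102.9
  th 0.05 [[433.0, 5.0], [343.0, 5.0], [253.0, 5.0]]
  th 0.15 [[430.0, 30.0], [342.0, 30.0], [254.0, 30.0]]
  th 0.25 [[427.0, 54.0], [342.0, 54.0], [256.0, 55.0]]
  seat ends [[390.0, 103.0], [274.0, 103.0]]
top crossbar 0.58 [270.9, 106.9, 36.5, 24.1] 289.0 115.6
top tube 0.92 [282.7, 230.6, 30.1, 32.2] 298.1 247.7
top tube 0.84 [204.7, 267.5, 18.0, 22.1] 211.7 278.2
top tube 0.72 [278.4, 133.6, 30.1, 22.9] 293.9 142.5
  th 0.05 [[306.0, 113.0], [283.0, 107.0], [260.0, 102.0]]
  th 0.15 [[305.0, 119.0], [282.0, 113.0], [259.0, 108.0]]
  th 0.25 [[304.0, 124.0], [281.0, 119.0], [258.0, 114.0]]
  seat ends [[312.0, 149.0], [259.0, 136.0]]
scene crossbar 0.89 [287.2, 217.0, 31.7, 61.4] 302.6 247.8
scene tube 0.9 [359.2, 202.0, 29.3, 45.7] 374.2 226.2
scene tube 0.71 [409.7, 224.0, 52.9, 27.3] 436.4 237.0
scene tube 0.65 [301.6, 260.0, 48.3, 48.2] 324.5 283.0
  th 0.05 [[287.0, 221.0], [301.0, 235.0], [316.0, 250.0]]
  th 0.15 [[292.0, 219.0], [306.0, 233.0], [321.0, 248.0]]
  th 0.25 [[297.0, 217.0], [311.0, 231.0], [326.0, 246.0]]
  seat ends [[303.0, 258.0], [337.0, 295.0]]
```

View pics/w5.png

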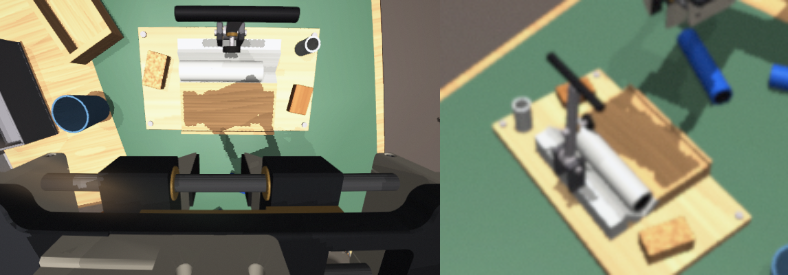

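Seen: tube seated in the vee, offset about +15 mm in y (within 35), crossbar upright at θ ≈ 0.1 (wrist row ~20). Going behind the crossbar at y = -40 mm with closed fingers.

Request:
jog_arm:
  plan:
    - [34,10,0,0,0,0]
    - [35,11,0,0,0,0]
    - [35,11,0,0,0,0]
    - [35,10,0,0,0,0]
    - [35,10,0,0,0,0]
    - [0,0,0,0,0,0]
    - [0,0,25,0,0,0]
    - [0,0,25,0,0,0]
    - [0,0,23,0,0,0]
    - [0,0,0,0,0,0]
  gripper: 1
  grip_force: 20

```text
t: 8.83
ee_pos: [0.6866, 0.0826, 0.3922]
ee_rot: [[0.975, -0.222, -0.011], [-0.222, -0.975, -0.0], [-0.011, 0.003, -1.0]]
wrist_force: [-1.1, -0.1, -0.7]
gripper_width: 0.0003
finger_force: 0.0
```

Request:
jog_arm:
  plan:
    - [-9,0,0,0,0,0]
    - [-9,0,0,0,0,0]
    - [-7,0,1,0,0,0]
    - [-7,0,1,0,0,0]
    - [-7,0,1,0,0,0]
    - [-7,0,1,0,0,0]

```text
t: 9.33
ee_pos: [0.6428, 0.0928, 0.3957]
ee_rot: [[0.975, -0.222, 0.004], [-0.222, -0.975, -0.0], [0.004, -0.001, -1.0]]
wrist_force: [5.7, -1.6, -4.4]
gripper_width: 0.0002
finger_force: 2.7
```

```bash
python3 - <<'E'
from h import *
q=[.6169,.1395,-.2219]
w=manip.snapshot("scene");cv2.imwrite("pics/s6.png",cv2.resize(w["color"][150:340,220:420],(600,570))[:,:,::-1])
c=manip.read_state();print(c["t"],c["ee_pos"],"tcp fx",tofx(q,c["ee_pos"]),c["wrist_force"],c["joint_positions"].round(0))
E
```

```text
9.3833 [0.64189951 0.09314975 0.39565798] tcp fx [[ 0.03458747 -0.03971181]] [ 2.68573076 -0.86817755 -1.23437426] [  1.  33.  67.  -0.  80. 104.]
```

View pics/s6.png

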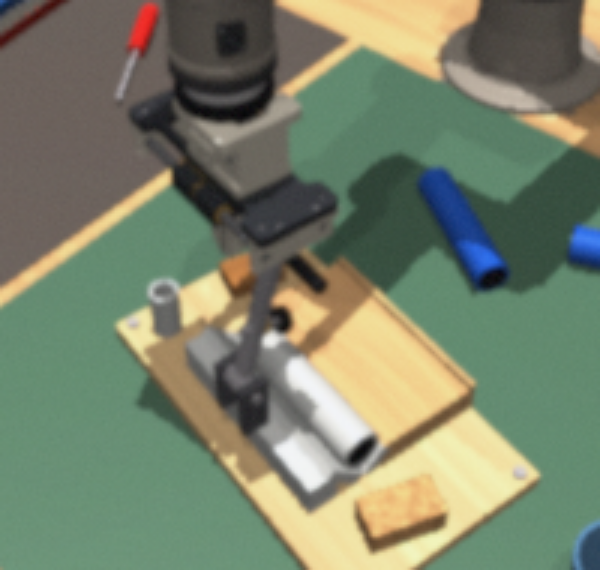

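The fingers are in contact (5.7 N) and the arm is swinging; the tube stays seated. Following the arc.

Request:
jog_arm:
  plan:
    - [-7,0,3,0,0,0]
    - [-7,0,3,0,0,0]
    - [-7,0,3,0,0,0]
    - [-7,0,3,0,0,0]
    - [-6,0,4,0,0,0]
    - [-6,0,4,0,0,0]
    - [-6,0,4,0,0,0]
    - [-6,0,4,0,0,0]

```text
t: 10.05
ee_pos: [0.5916, 0.1045, 0.3668]
ee_rot: [[0.975, -0.222, 0.001], [-0.222, -0.975, 0.0], [0.001, -0.0, -1.0]]
wrist_force: [4.5, -0.0, 1.5]
gripper_width: 0.0005
finger_force: 2.1
```

Request:
jog_arm:
  plan:
    - [-5,0,5,0,0,0]
    - [-5,0,5,0,0,0]
    - [-5,0,5,0,0,0]
    - [-5,0,5,0,0,0]
    - [-5,0,5,0,0,0]
    - [-4,0,5,0,0,0]
    - [-4,0,5,0,0,0]
    - [0,0,0,0,0,0]

```text
t: 10.72
ee_pos: [0.5597, 0.1117, 0.3302]
ee_rot: [[0.975, -0.222, 0.001], [-0.222, -0.975, -0.0], [0.001, -0.0, -1.0]]
wrist_force: [8.3, -0.6, -5.1]
gripper_width: 0.0004
finger_force: 3.8
```

```bash
python3 - <<'E'
from h import *
q=[.6169,.1395,-.2219]
c=manip.read_state();print(c["t"],c["ee_pos"],"tcp fx",tofx(q,c["ee_pos"]),c["wrist_force"])
E
```

```text
10.7167 [0.55970356 0.11168717 0.33018344] tcp fx [[-0.0496729  -0.03971888]] [ 8.32723133 -0.6435119  -5.14054259]
```

Request:
jog_arm:
  plan:
    - [8,0,0,0,0,0]
    - [8,0,0,0,0,0]
    - [0,0,-20,0,0,0]
    - [0,0,-25,0,0,0]
    - [0,0,-20,0,0,0]
    - [0,0,0,0,0,0]
    - [-18,0,0,0,0,0]
    - [-18,0,0,0,0,0]
    - [0,0,10,0,0,0]
    - [0,0,0,0,0,0]

```text
t: 11.55
ee_pos: [0.5395, 0.1162, 0.3847]
ee_rot: [[0.975, -0.222, -0.004], [-0.222, -0.975, -0.0], [-0.004, 0.001, -1.0]]
wrist_force: [-0.2, -0.0, 0.5]
gripper_width: 0.0008
finger_force: 0.0
```

```bash
python3 - <<'E'
from h import *
q=[.6169,.1395,-.2219]
c=manip.read_state();print(c["t"],"tcp fx",tofx(q,c["ee_pos"]),c["ee_pos"][2]-.178,c["wrist_force"])
w=manip.snapshot("scene");cv2.imwrite("pics/s7.png",cv2.resize(w["color"][150:340,220:420],(600,570))[:,:,::-1])
for d in manip.masks_of(w,"crossbar")[:2]:
    ys,xs=np.nonzero(d["pixels"]);print(round(d["p"],2),d["rect"],xs.mean(),ys.mean())
for th in(.9,1,1.1): print(th,proj(w,fx(q,np.array([(60-150*np.sin(th),y,100+150*np.cos(th)) for y in(-60,0,60)])/1e3)).round(0).tolist())
E
```

```text
11.55 tcp fx [[-0.07035816 -0.03980415]] 0.20667503002931464 [-0.16967229 -0.03786477  0.5204052 ]
0.91 [295.0, 221.4, 58.5, 55.3] 324.6088379705401 250.36170212765958
0.74 [442.0, 256.9, 27.1, 46.9] 454.87400681044267 283.483541430193
0.9 [[322.0, 219.0], [336.0, 232.0], [351.0, 245.0]]
1 [[325.0, 221.0], [339.0, 233.0], [354.0, 247.0]]
1.1 [[327.0, 223.0], [341.0, 236.0], [356.0, 249.0]]
```

View pics/s7.png

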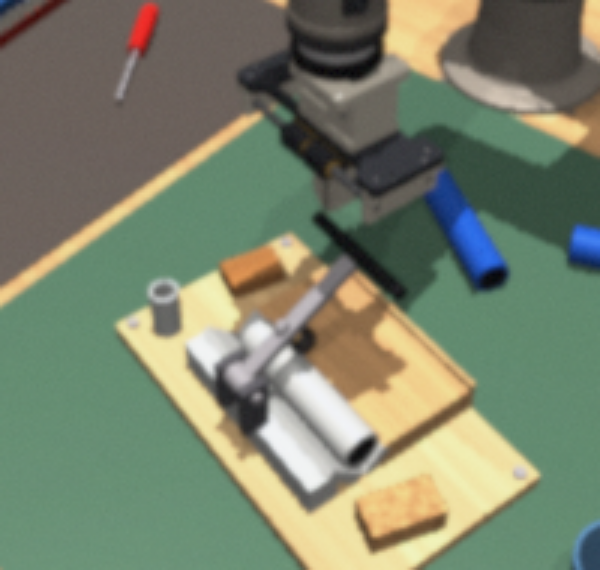

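The arm stands at θ ≈ 1.0 with fingers right above the crossbar; the tube remains seated. Pressing down.

Request:
jog_arm:
  plan:
    - [0,0,8,0,0,0]
    - [0,0,8,0,0,0]
    - [-2,0,7,0,0,0]
    - [-2,0,7,0,0,0]
    - [-3,0,7,0,0,0]
    - [-2,0,7,0,0,0]
    - [-2,0,6,0,0,0]
    - [-2,0,5,0,0,0]

```text
t: 12.32
ee_pos: [0.5269, 0.1191, 0.3309]
ee_rot: [[0.975, -0.222, -0.002], [-0.222, -0.975, 0.0], [-0.002, 0.0, -1.0]]
wrist_force: [-3.1, 1.1, 4.3]
gripper_width: 0.0005
finger_force: 2.3
```

Request:
jog_arm:
  plan:
    - [-1,0,2.5,0,0,0]
    - [-1,0,2.5,0,0,0]

```text
t: 12.48
ee_pos: [0.5253, 0.1195, 0.3263]
ee_rot: [[0.975, -0.222, -0.001], [-0.222, -0.975, -0.0], [-0.001, 0.0, -1.0]]
wrist_force: [-3.7, 2.0, 5.3]
gripper_width: 0.0003
finger_force: 2.1
```

Request:
jog_arm:
  plan:
    - [0,0,1.5,0,0,0]
    - [0,0,1.5,0,0,0]

```text
t: 12.65
ee_pos: [0.5256, 0.1194, 0.3237]
ee_rot: [[0.975, -0.222, 0.0], [-0.222, -0.975, -0.0], [0.0, 0.0, -1.0]]
wrist_force: [-2.5, 0.4, 4.2]
gripper_width: 0.0003
finger_force: 2.0
```

Request:
jog_arm:
  plan:
    - [-0.5,0,2,0,0,0]
    - [-0.5,0,2,0,0,0]
    - [-0.5,0,2,0,0,0]
    - [-0.5,0,2,0,0,0]

```text
t: 12.98
ee_pos: [0.5236, 0.1198, 0.3156]
ee_rot: [[0.975, -0.222, 0.0], [-0.222, -0.975, -0.0], [0.0, -0.0, -1.0]]
wrist_force: [-3.2, 0.9, 4.4]
gripper_width: 0.0003
finger_force: 1.8
```

Request:
jog_arm:
  plan:
    - [-0.3,0,1.5,0,0,0]
    - [-0.3,0,1.5,0,0,0]
    - [-0.3,0,1.5,0,0,0]

```text
t: 13.23
ee_pos: [0.5227, 0.1201, 0.311]
ee_rot: [[0.975, -0.222, -0.0], [-0.222, -0.975, -0.0], [-0.0, 0.0, -1.0]]
wrist_force: [-2.3, 0.4, 3.6]
gripper_width: 0.0005
finger_force: 1.8
```

Request:
jog_arm:
  plan:
    - [-0.2,0,1,0,0,0]
    - [-0.2,0,1,0,0,0]
    - [-0.2,0,1,0,0,0]

```text
t: 13.48
ee_pos: [0.5221, 0.1202, 0.3081]
ee_rot: [[0.975, -0.222, -0.0], [-0.222, -0.975, -0.0], [-0.0, 0.0, -1.0]]
wrist_force: [-2.0, 1.2, 3.5]
gripper_width: 0.0004
finger_force: 1.7
```

Request:
jog_arm:
  plan:
    - [-0.2,0,1,0,0,0]
    - [-0.2,0,1,0,0,0]
    - [-0.2,0,1,0,0,0]

```text
t: 13.73
ee_pos: [0.5215, 0.1203, 0.3051]
ee_rot: [[0.975, -0.222, 0.0], [-0.222, -0.975, -0.0], [0.0, 0.0, -1.0]]
wrist_force: [-2.5, 1.0, 3.5]
gripper_width: 0.0002
finger_force: 1.7
```

Request:
jog_arm:
  plan:
    - [-0.1,0,1,0,0,0]
    - [-0.1,0,1,0,0,0]
    - [-0.1,0,1,0,0,0]

```text
t: 13.98
ee_pos: [0.5212, 0.1204, 0.3021]
ee_rot: [[0.975, -0.222, -0.0], [-0.222, -0.975, -0.0], [0.0, 0.0, -1.0]]
wrist_force: [-2.6, 1.4, 4.0]
gripper_width: 0.0005
finger_force: 2.1
```

Request:
jog_arm:
  plan:
    - [-0.1,0,1,0,0,0]
    - [-0.1,0,1,0,0,0]
    - [-0.1,0,1,0,0,0]

```text
t: 14.23
ee_pos: [0.5209, 0.1205, 0.2992]
ee_rot: [[0.975, -0.222, -0.0], [-0.222, -0.975, -0.0], [-0.0, 0.0, -1.0]]
wrist_force: [-3.8, 0.9, 5.4]
gripper_width: 0.0006
finger_force: 2.9
```

Request:
jog_arm:
  plan:
    - [-0.1,0,1,0,0,0]
    - [-0.1,0,1,0,0,0]
    - [-0.1,0,1,0,0,0]

```text
t: 14.48
ee_pos: [0.5205, 0.1206, 0.2964]
ee_rot: [[0.975, -0.222, -0.0], [-0.222, -0.975, -0.0], [-0.0, 0.0, -1.0]]
wrist_force: [-4.9, 1.8, 7.1]
gripper_width: 0.0007
finger_force: 3.7
```

Request:
jog_arm:
  plan:
    - [0,0,1,0,0,0]
    - [0,0,1,0,0,0]

```text
t: 14.65
ee_pos: [0.5204, 0.1206, 0.2945]
ee_rot: [[0.975, -0.222, -0.001], [-0.222, -0.975, 0.0], [-0.001, 0.0, -1.0]]
wrist_force: [-5.5, 1.3, 9.8]
gripper_width: 0.0003
finger_force: 4.3
```

Touch came at TCP z ≈ 0.3025; travel since is 8 mm and the push is 8–9 N, which is on target. Letting go.

Request:
jog_arm:
  plan:
    - [0,0,-2,0,0,0]
    - [0,0,-5,0,0,0]
    - [0,0,-15,0,0,0]
    - [0,0,-30,0,0,0]
    - [0,0,-40,0,0,0]
    - [0,0,-40,0,0,0]
    - [0,0,0,0,0,0]
    - [0,0,0,0,0,0]
    - [0,0,0,0,0,0]

```text
t: 15.4
ee_pos: [0.5206, 0.1204, 0.4259]
ee_rot: [[0.975, -0.222, 0.0], [-0.222, -0.975, -0.0], [0.0, 0.0, -1.0]]
wrist_force: [-0.5, 0.1, -0.5]
gripper_width: 0.0006
finger_force: 0.0
```

```bash
python3 - <<'E'
from h import *
q=[.6169,.1395,-.2219]
c=manip.read_state();print(c["t"],"tcp fx",tofx(q,c["ee_pos"]),c["ee_pos"][2],c["wrist_force"])
w=manip.snapshot("scene");v=manip.snapshot("wrist")
cv2.imwrite("pics/s8.png",np.hstack([cv2.resize(w["color"][200:330,240:400],(400,325)),cv2.resize(v["color"][0:250],(400,325))])[:,:,::-1])
E
```

```text
15.4 tcp fx [[-0.08970561 -0.03985913]] 0.42589023244695723 [-0.52025762  0.14294787 -0.46032953]
```

View pics/s8.png

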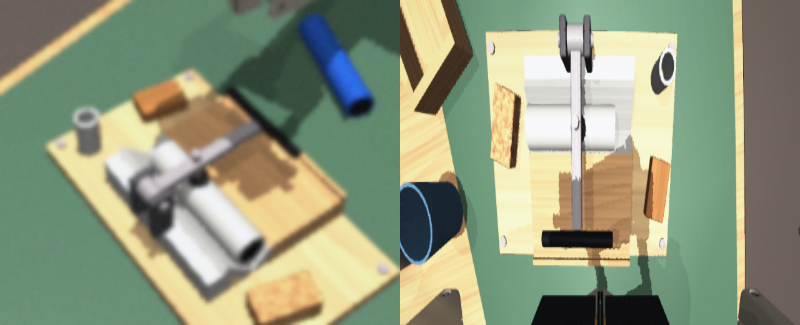

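The views show the arm level, the toe on the tube, the tube parallel in the vee, and the bystanders in place. Handing in.

```bash
python3 -c "
from plant import manip
print(manip.hand_in())"
```

```text
the job is handed in; nothing more can be done
None
```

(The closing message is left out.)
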